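# Set the pail under a seized drain cock, rock the cock free and open it

## Robot

A 6-joint arm with a two-finger parallel gripper is mounted at the origin on the work surface. World frame = base frame: x ahead of the robot, y to its left, z up, the work surface at z = 0. Lengths are in m, angles in rad, forces in N, time in s.
With the tool pointing down it reaches from about 0.375 to 0.825 m from the base axis. Payload 5.5 kg.
Tool frame: the origin (TCP) lies midway between the tips of the shut fingers; the grasp point (between the pads) lies 19 mm behind it (robot.grip_point_offset is the distance from the TCP to the grasp point, in m); x points along the fingers, z is the direction in which the jaws open and shut, and the axes are right-handed (so a half turn about x gives the same grasp; the last joint's range is limited). The gripper opens to 85 mm and grips with 20 to 120 N. Pads are 22 mm wide; open, the fingers measure 114 mm over their backs; the gripper's body (76 mm by 85 mm) begins 54 mm behind the grasp point. The pads swing forward as they close: fully open they stand 13 mm farther back than shut.
Start: joints at [1.232, 0.314, -0.047, 1.21, 0, 1.571], TCP at [0.199, 0.566, 0.231] pointing down, gripper open.
Joint ranges: [-2.67, 2.67], [-0.69, 1.73], [-1.03, 1.25], [-2.08, 2.16], [-1.42, 1.45], [-3.14, 3.14]. Speed limits (rad/s): [2.39, 2.39, 3.01, 3.14, 3.14, 3.14].

## Interface

Orientations are given as a unit quaternion [x, y, z, w].
In Python, from workcell import get_obs, get_image, order, robot gives the robot as it stands. The module is installed in compiled form; this text tells all that it offers.
- The arm moves only by the tool carry_out, never from a script. Its argument "rows" is a list of rows, each a list of 7 numbers: the opening, from 0 (shut) to 1 (fully open), then the shift along the tool's x, y, z in mm, then the turn, a rotation vector about the tool's x, y, z in degrees. In form: [[grip, x, y, z, wx, wy, wz], ...]. A call has 1 to 10 rows; each row is the pose to reach, as a shift and turn from the pose commanded when the call began, along the tool's axes at that moment; what a row does not reach only later rows make up. A row lasts 1/12 s, in which the tool goes at most 41.7 mm and 7.16 degrees, less where a joint would pass 70% of its speed; a pose out of reach is approached as far as the arm can. A call with a gripper value outside its range is refused whole. The fingers move at their own pace and stop on an object; "newtons" is the grip in N (left out, the last holds). Time passes only in rows, so rows that repeat a pose let the fingers close. It gives the time, the measured TCP pose, the force and the opening at its end, in the units of the state.
- get_obs(): the state, without advancing time (a new reading comes with each control period).
- get_image(name): name is "scene" or "top" or "wrist"; returns a dict with "frame" (480x640x3 uint8, red, green, blue), "fx", "fy", "cx", "cy" (pixels), "dist" ([k1, k2, p1, p2, k3] as OpenCV has them; the pictures are not rectified), "xyz" and "orientation" of the camera in the world. Camera axes: x right, y down, z forward; pixel columns grow to the right and rows downward; lengths in m; the calibration is good to about 2 mm. A picture is of the moment at which its call begins. There is no depth.
- order.sign_off(): hands the job in, once; it reports no verdict.
The state is a dict: "time": time; "joint_pos": joint angles; "joint_vel": joint speeds; "joint_efforts": joint torques, N m; "tcp_pos": TCP position; "eef_rot": TCP orientation; "force": force on the tool from outside, world axes, zero at the start; "wrist_torque": the same for the moment, N m; "grip_width": opening from 0.0 (shut) to 1.0 (fully open).
Only numpy, scipy, OpenCV 4.12 (cv2) and the standard library are available. Lean on these libraries where they do the work, as an engineer would, in place of code of your own. Each camera call takes 0.05 s, during which the arm holds its last target. There are 200 camera calls.

## Task

The drain cock of the hydraulic oil reservoir has seized shut. Swing up the folded bail of the steel pail, lift the pail by its upright bail and stand it under the cock, spout well inside the rim; then work the cock's tee handle back and forth by feel, without wringing it, until it breaks free, and leave it fully open, in line with the spout. Leave the other things on the bench where they lie.

Things in the scene. Friction and masses are not known exactly. Their poses are not given: they have to be found in the camera images.
- reservoir: Grey oil tank of a hydraulic power unit, 340 x 280 x 160 mm, on a dark steel stand, lid top at 300 mm, blue motor on it up to 457 mm. Fixed. Origin on the table under the tank's middle, z up. The brass drain cock stands out of its -y wall (y = -140 mm): a 22 mm pipe along -y at height 172 mm, plug housing 54 mm wide, top at 213 mm, upright axis at y = -240 mm, spout at y = -310 mm.
- spout (a point): Centre of the spout's mouth, which looks straight down 143 mm above the table; outer diameter 26 mm, its pipe's top at 184 mm. Its axes are the reservoir's: +y points back to the tank, so the pail has to come in from the -y side, under the spout.
- handle_centre (a point): Middle of the cock's brass tee handle, a bar 120 mm long, 16 mm wide, 24 mm high (this point half-way up, 239 mm above the table), on the plug's upright axis, 100 mm from the tank's wall. x along the bar, z up. The bar lies across the spout (reservoir's x) when shut, in line with it (reservoir's y) when open. Under the bar 14 mm are free above the housing, but for an 11 mm spindle.
- plug (a joint): Cock plug, rad, positive anticlockwise from above: 0 shut (starts within 0.1), +1.57 or -1.57 fully open, either is right, no stop there. Seized with scale: drag 0.25 N m at first, 0.15 later, 0.05 once free. It comes up hard 0.1 to 0.3 rad from shut at first, never the same; more force does nothing, but then it goes farther the other way. Free after 2 to 4 reversals, all within 0.8. Stays put.
- spindle_twist (a joint): Wind-up of the spindle between plug and handle, rad: the handle's angle is plug + this. A spring of 10 N m/rad: 0.025 rad at 0.25 N m. Beyond 0.09 either way (0.9 N m, 18 N at 50 mm from the axis) the spindle is overstrained; 0.4 to 0.5 N m tells well enough that it has come up hard.
- pail_rim (a point): Centre of the mouth of the bare steel pail, 110 mm above its underside; outer radius 68.5 mm at the rim's bead, 56 mm at the foot, inner radius 63 mm at the rim, mass 0.4 to 0.6 kg. x along the bail's pivots, y to the side the bail is folded to at the start, z up the pail's axis.
- roller_centre (a point): Middle of the wooden roller, 80 mm long, 18 mm in diameter, that turns freely on the crown of the pail's wire bail. The pivots lie on the pail's x axis, 16 mm below pail_rim; the crown is 125 mm from them: folded it lies about level, 47 mm clear of the rim, 94 mm above the table, upright at 219 mm. The wire's legs measure 151 mm over all. x along the roller.
- bail (a joint): Angle of the bail, rad: 0 = folded level to the pail's +y, 1.57 = upright, 3.14 = folded to the other side. It pivots freely and falls to one side when let go.
- oil_bottle: Brown oil bottle, 72 mm in diameter, 170 mm tall, standing. Origin under its centre.
- block_a: Grey metal valve manifold block, 100 x 65 x 55 mm, near the cock. Origin under its centre.
- block_b: Grey metal manifold block, 75 x 60 x 50 mm. Origin under its centre.
- spanner: Steel combination spanner, 200 mm long, 8 mm high, lying along its x beside the pail.
- screwdriver: Screwdriver, 190 mm long, handle 26 mm thick, lying along its x.
- hex_keys: Hexagon keys in a black holder, 115 x 30 mm, 40 mm high with the keys' short legs, lying along its x near the cock.
Things that resemble listed ones, but are neither listed nor needed, are in the scene too. What is shaped like the part that bears pail_rim but purple is not meant.

How it is judged:
On the way, in this order (a step that is already met when the one before it is completed fails the run):
1. the pail is lifted clear of the table by its upright bail (height (world z) of pail_rim above 0.114 m and value of joint bail between 1.1 and 2.05 rad), for 0.2 s.
2. the pail stands level on the table with the spout's mouth well inside its rim (horizontal distance between pail_rim and spout below 0.045 m and height (world z) of pail_rim below 0.113 m and angle between pail_rim's own z axis and vertical below 0.06 rad), for 0.2 s.
3. the cock is worked free and turned fully open ((value of joint plug between 1.37 and 1.77 rad or value of joint plug between -1.77 and -1.37 rad)), for 0.2 s.
At the end, for the whole second after the job is handed in: The pail stands level on the table (within about 3 degrees) under the cock, the middle of its mouth within 45 mm of the spout's middle in plan, and the handle lies in line with the spout within 11 degrees, either way round, at rest (all of step 2 and (value of joint plug between 1.37 and 1.77 rad or value of joint plug between -1.77 and -1.37 rad) and velocity of joint plug between -0.1 and 0.1 rad/s); the robot touches nothing.
It fails at once if the spindle is wrung beyond 0.09 rad of wind-up (0.9 N m) (value of joint spindle_twist above 0.09 rad or value of joint spindle_twist below -0.09 rad).
It fails at once if the cock is turned more than 57 degrees from shut while the spout is not over the pail ((value of joint plug above 1 rad or value of joint plug below -1 rad) and horizontal distance between pail_rim and spout above 0.05 m).
It fails at once if the pail is tipped by more than 35 degrees (angle between pail_rim's own z axis and vertical above 0.6 rad).
It fails at once if the oil bottle is knocked over or pushed by more than 40 mm (angle between oil_bottle's own z axis and vertical above 0.5 rad or distance of oil_bottle from where it was at the start of the episode above 0.04 m).
It fails at once if another thing on the bench is pushed by more than 40 mm (distance of any of block_a, block_b, spanner, screwdriver, hex_keys from where it was at the start of the episode above 0.04 m).
It also fails if it takes over 72 s, if anything falls off the work surface, if the arm or the gripper's body presses on something with over 40 N, if the wrist force passes 120 N, or if a joint passes its speed limit or range.

## Working session

There is one attempt and no reset: what is moved stays moved. The work goes in short steps, Python scripts to look and compute and a tool call to move; the robot and the scene stay as the last step left them, time stands still between calls to the robot, and variables do not carry over. Pictures are saved under pics/ and viewed, about 8 in all and at most 12, crops included, and the job is handed in when it is done.

Besides the shell and the picture viewer there is one more tool, called after ">>>" by a JSON object that holds its "name" and its "arguments". carry_out: Moves the arm, as the interface text tells. Its arguments: {"type":"object","properties":{"rows":{"type":"array","items":{"type":"array","items":{"type":"number"}}},"newtons":{"type":"number"}},"required":["rows"]}

```bash
mkdir -p pics; python3 - <<'E'
from workcell import get_obs,get_image
import cv2,json
o=get_obs(); print({k:(v if not hasattr(v,'tolist') else v.tolist()) for k,v in o.items()})
for n in ("top","scene"):
    im=get_image(n); cv2.imwrite(f"pics/{n}0.png",im["frame"][:,:,::-1])
    print(n,{k:v for k,v in im.items() if k!="frame"})
E
```

```text
{'time': 0.0, 'joint_pos': [1.2320308678983487, 0.31423315999192897, -0.048086051568717494, 1.2101895000114575, -8.028799313029854e-06, 1.5708399037832914], 'joint_vel': [-0.00028589329870180305, 0.00014014679649591096, 0.00025352351374817624, 0.0017670746740677814, 0.000533915127856285, -0.00186476883582643], 'joint_efforts': [0.0005561369835049845, -53.9590859413147, 33.97479057312012, 0.0191125221317634, 5.9948820307909045e-05, 4.250511409509272e-06], 'tcp_pos': [0.19920390841287847, 0.5653525176026419, 0.23042722467033577], 'eef_rot': [-0.4088969416850549, 0.5776326539203218, 0.4081926789380056, 0.576647678454521], 'force': [0.1781424393159067, 0.011668490911617004, 0.5732377261640962], 'wrist_torque': [-0.00832425010342578, -0.08923493947371006, 0.00754716616528217], 'grip_width': 0.9999672638252547}
top {'fx': 511.20744667972747, 'fy': 511.20744667972747, 'cx': 323.6011374195041, 'cy': 236.16637088791154, 'dist': array([-0.14348472,  0.        ,  0.        ,  0.        ,  0.        ]), 'xyz': array([ 3.96537537e-01, -8.01484017e-04,  1.26658998e+00]), 'orientation': array([ 0.71106694, -0.70245302,  0.01143553, -0.02850945])}
scene {'fx': 613.34408673506, 'fy': 613.34408673506, 'cx': 319.1219215091915, 'cy': 239.22130517868715, 'dist': array([-0.16181348,  0.        ,  0.        ,  0.        ,  0.        ]), 'xyz': array([1.30703497, 0.28747798, 1.5177799 ]), 'orientation': array([ 0.57456566,  0.76725045, -0.23051242, -0.16752633])}
```

View pics/top0.png

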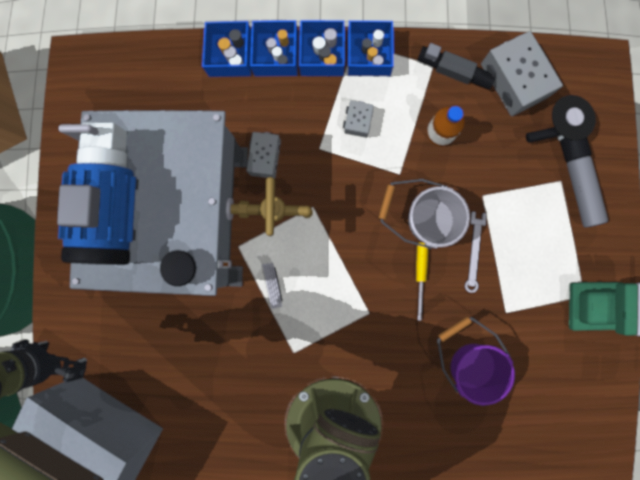

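View pics/scene0.png

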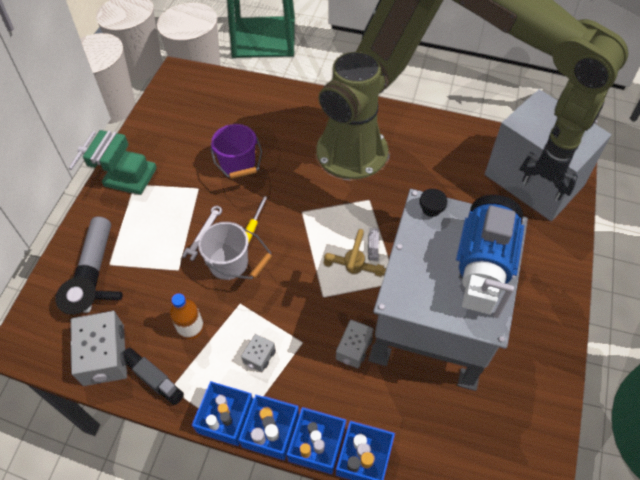

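Top picture: the steel pail's mouth is at about (440,215) and its folded roller at (386,202). The tee handle is at (270,207) and the spout at (305,211). The purple pail at (483,373) with its roller at (455,329) is the lookalike. I choose the steel one and will check it in a close crop.

```bash
cat > h.py <<'E'
import numpy as np,cv2
from scipy.spatial.transform import Rotation as R
from workcell import get_obs,get_image
def plane(im,uv,z):
    K=np.array([[im["fx"],0,im["cx"]],[0,im["fy"],im["cy"]],[0,0,1]])
    n=cv2.undistortPoints(np.array([[uv]],float),K,im["dist"])[0,0]
    d=R.from_quat(im["orientation"]).apply([n[0],n[1],1]); p=np.array(im["xyz"])
    return p+d*(z-p[2])/d[2]
def proj(im,P):
    K=np.array([[im["fx"],0,im["cx"]],[0,im["fy"],im["cy"]],[0,0,1]])
    Ri=R.from_quat(im["orientation"]).inv(); c=Ri.apply(np.atleast_2d(P)-im["xyz"])
    return cv2.projectPoints(c,np.zeros(3),np.zeros(3),K,im["dist"])[0][:,0]
def crop(im,name,x0,y0,x1,y1,s):
    cv2.imwrite(f"pics/{name}.png",cv2.resize(im["frame"][y0:y1,x0:x1,::-1],None,fx=s,fy=s,interpolation=cv2.INTER_CUBIC))
def tcp():
    o=get_obs(); return np.array(o["tcp_pos"]),R.from_quat(o["eef_rot"]),o
def to(P,Rt=None):
    "shift (mm) and turn (deg) in tool axes to reach TCP at P with rotation Rt"
    p,r,_=tcp(); print("shift",r.inv().apply(np.array(P)-p).round(4)*1000,"turn",np.degrees((r.inv()*(Rt or r)).as_rotvec()).round(1))
E
python3 - <<'E'
from h import *
im=get_image("top"); crop(im,"c1",215,150,500,310,2.8)
for n,uv,z in [("rim",(440,216),.11),("roller a",(382,219),.094),("roller b",(391,186),.094),("h a",(270,181),.25),("h b",(270,233),.25),("spout",(307,211),.184),("bottle",(455,115),.17)]: print(n,plane(im,uv,z).round(4))
E
```

```text
rim [ 0.5108 -0.237   0.11  ]
roller a [ 0.5038 -0.1059  0.094 ]
roller b [ 0.5807 -0.1265  0.094 ]
h a [0.5641 0.1337 0.25  ]
h b [0.459  0.1315 0.25  ]
spout [0.5109 0.0618 0.184 ]
bottle [ 0.7294 -0.2603  0.17  ]
```

View pics/c1.png

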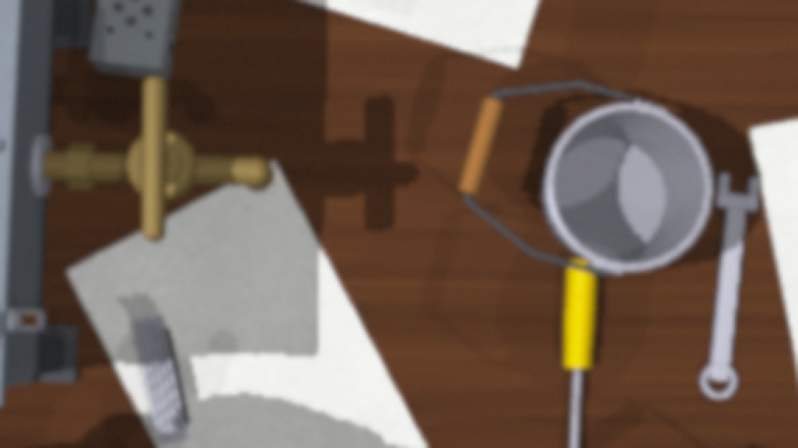

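The crop confirms the bare steel pail. Its rim centre is at about crop (629,185), the orange roller runs (492,98)–(469,191), and the yellow screwdriver almost touches the pail. The handle bar is at (152,77)–(152,238) and the spout elbow at about (255,171).

```bash
python3 - <<'E'
from h import *
im=get_image("top"); f=lambda u,v:(215+u/2.8-.3,150+v/2.8-.3)
rim=plane(im,f(629,185.5),.112); rol=plane(im,f(480.5,144.5),.097); print("rim",rim,"rol",rol,np.linalg.norm((rol-rim)[:2]))
ha=plane(im,f(153,77),.251);hb=plane(im,f(152,238),.251); print("handle",(ha+hb)/2,np.degrees(np.arctan2(*(ha-hb)[:2])), np.linalg.norm(ha-hb))
sp=plane(im,f(255,171),.184);pw=plane(im,f(45,165),.178); print("sp",sp,"pipe wall",pw)
a,b=plane(im,(223,112),.3),plane(im,(216,293),.3); print("tank edge",a,b,np.degrees(np.arctan2((a-b)[1],(a-b)[0])))
d=rol-rim; d[2]=0; d/=np.linalg.norm(d)
p,r,o=tcp(); print("tool axes\n",r.as_matrix().round(3))
for s in (1,-1):
    z=s*d; x=np.array([0,0,-1.]); Rt=R.from_matrix(np.c_[x,np.cross(z,x),z]); to([rol[0],rol[1],.15],Rt); print(Rt.as_quat().round(4))
E
```

```text
rim [ 0.51073705 -0.23504958  0.112     ] rol [ 0.54452121 -0.11539818  0.097     ] 0.12432950816651885
handle [0.51357342 0.13419324 0.251     ] 89.1671012575029 0.1161227208321472
sp [0.51137182 0.06444228 0.184     ] pipe wall [0.51523941 0.22728011 0.178     ]
tank edge [0.69239613 0.22313965 0.3       ] [0.3401252  0.22682084 0.3       ] -0.5987127227391759
tool axes
 [[-0.    -0.943  0.332]
 [-0.001  0.332  0.943]
 [-1.     0.    -0.001]]
shift [  81.3 -551.9 -527.4] turn [-3.6 -0.1 -0. ]
[-0.4267  0.5639  0.4267  0.5639]
shift [  81.3 -551.9 -527.4] turn [ 1.764e+02 -0.000e+00  1.000e-01]
[ 0.5639  0.4267 -0.5639  0.4267]
```

>>> {"name": "carry_out", "arguments": {"rows": [[1,-220,0,0,0,0,0],[1,-220,0,0,0,0,0],[1,-220,0,0,0,0,0],[1,-220,0,0,0,0,0],[1,-220,0,0,0,0,0],[1,-220,-30,-30,0,0,0],[1,-220,-60,-57,0,0,0],[1,-220,-90,-86,0,0,0],[1,-220,-120,-115,0,0,0],[1,-220,-150,-143,0,0,0]]}}

```text
time: 1.03
tcp_pos: [0.2935, 0.3799, 0.4512]
eef_rot: [-0.409, 0.577, 0.409, 0.577]
force: [0.6, -0.2, 0.0]
grip_width: 1.0
```

>>> {"name": "carry_out", "arguments": {"rows": [[1,0,-402,-384,-3.6,0,0],[1,0,-402,-384,-3.6,0,0],[1,0,-402,-384,-3.6,0,0],[1,0,-402,-384,-3.6,0,0],[1,0,-402,-384,-3.6,0,0],[1,0,-402,-384,-3.6,0,0],[1,0,-402,-384,-3.6,0,0],[1,0,-402,-384,-3.6,0,0],[1,0,-402,-384,-3.6,0,0],[1,0,-402,-384,-3.6,0,0]]}}

```text
time: 1.87
tcp_pos: [0.482, 0.0079, 0.4514]
eef_rot: [-0.426, 0.564, 0.426, 0.564]
force: [0.9, 0.8, -0.6]
grip_width: 0.998
```

```bash
python3 - <<'E'
from h import *
to([.5445,-.1154,.20],R.from_quat([-0.4267,0.5639,0.4267,0.5639]))
E
```

```text
shift [ 251.4  -93.6 -101.6] turn [-0.1  0.   0. ]
```

>>> {"name": "carry_out", "arguments": {"rows": [[1,251,-94,-102,0,0,0],[1,251,-94,-102,0,0,0],[1,251,-94,-102,0,0,0],[1,251,-94,-102,0,0,0],[1,251,-94,-102,0,0,0],[1,251,-94,-102,0,0,0],[1,251,-94,-102,0,0,0],[1,251,-94,-102,0,0,0],[1,251,-94,-102,0,0,0]]}}

```text
time: 2.62
tcp_pos: [0.5427, -0.114, 0.1983]
eef_rot: [-0.425, 0.565, 0.427, 0.563]
force: [1.1, -1.1, 0.8]
grip_width: 0.996
```

```bash
python3 - <<'E'
from h import *
im=get_image("wrist"); crop(im,"w1",0,0,640,480,1.25)
p,r,o=tcp(); print(p.round(4),im["xyz"])
print(proj(im,[[.5445,-.1154,.094],[.511,-.235,.11]]).round(1))
E
```

```text
[ 0.5439 -0.1137  0.2004] [ 0.46288044 -0.09062306  0.34133006]
[[319.8 244.4]
 [148.1 252.5]]
```

View pics/w1.png

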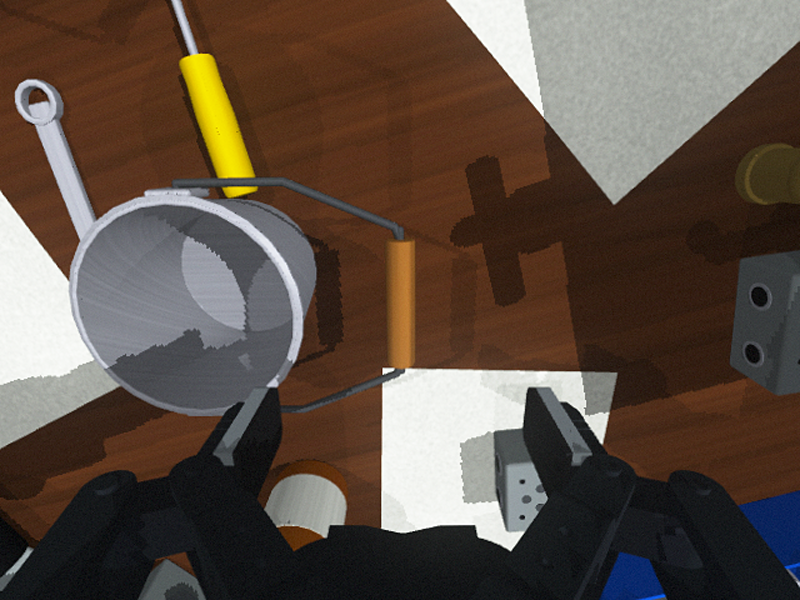

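The wrist view shows the roller's middle at (400,303) of the enlarged picture, matching the prediction of (400,305). The open fingers straddle it, but they would graze the rim, so I descend half open.

>>> {"name": "carry_out", "arguments": {"rows": [[0.45,0,0,0,0,0,0],[0.45,30,0,0,0,0,0],[0.45,60,0,0,0,0,0],[0.45,85,0,0,0,0,0],[0.45,110,0,0,0,0,0],[0.45,125,0,0,0,0,0],[0.45,125,0,0,0,0,0]], "newtons": 50}}

```text
time: 3.25
tcp_pos: [0.5433, -0.1126, 0.0742]
eef_rot: [-0.426, 0.564, 0.427, 0.563]
force: [-0.6, 0.6, 0.7]
grip_width: 0.449
```

>>> {"name": "carry_out", "arguments": {"rows": [[0.0,0,0,0,0,0,0],[0.0,0,0,0,0,0,0],[0.0,0,0,0,0,0,0],[0.0,0,0,0,0,0,0],[0.0,0,0,0,0,0,0],[0.0,0,0,0,0,0,0]], "newtons": 50}}

```text
time: 3.75
tcp_pos: [0.5461, -0.1134, 0.0769]
eef_rot: [-0.427, 0.563, 0.426, 0.565]
force: [0.8, 3.3, 6.4]
grip_width: 0.185
```

```bash
python3 - <<'E'
from h import *
p,r,o=tcp(); print(p,r.as_matrix().round(3),o["force"],o["grip_width"],o["joint_pos"])
E
```

```text
[ 0.54608585 -0.11343004  0.07694604] [[ 0.004 -0.962  0.272]
 [ 0.001  0.272  0.962]
 [-1.    -0.003  0.002]] [0.77787479 3.2756077  6.43038851] 0.18464280832775462 [-0.20576124  0.34219056 -0.37903683  0.84610955  0.0016162   0.06986971]
```

>>> {"name": "carry_out", "arguments": {"rows": [[0,-16,0,-1,0,0,0],[0,-32,0,-4,0,0,0],[0,-48,0,-10,0,0,0],[0,-62,0,-17,0,0,0],[0,-76,0,-26,0,0,0],[0,-88,0,-37,0,0,0],[0,-99,0,-49,0,0,0],[0,-99,0,-49,0,0,0]]}}

```text
time: 4.42
tcp_pos: [0.5325, -0.162, 0.1777]
eef_rot: [-0.427, 0.563, 0.425, 0.566]
force: [0.1, 5.4, 5.8]
grip_width: 0.19
```

```bash
python3 - <<'E'
from h import *
p,r,o=tcp(); print(p,o["force"],o["wrist_torque"],o["grip_width"])
im=get_image("top"); crop(im,"c2",340,130,540,280,4)
E
```

```text
[ 0.53246441 -0.16200162  0.17772679] [0.076389   5.36419841 5.7953898 ] [ 1.16720300e+00  9.11085601e-04 -4.95087835e-02] 0.1904950460463592
```

View pics/c2.png

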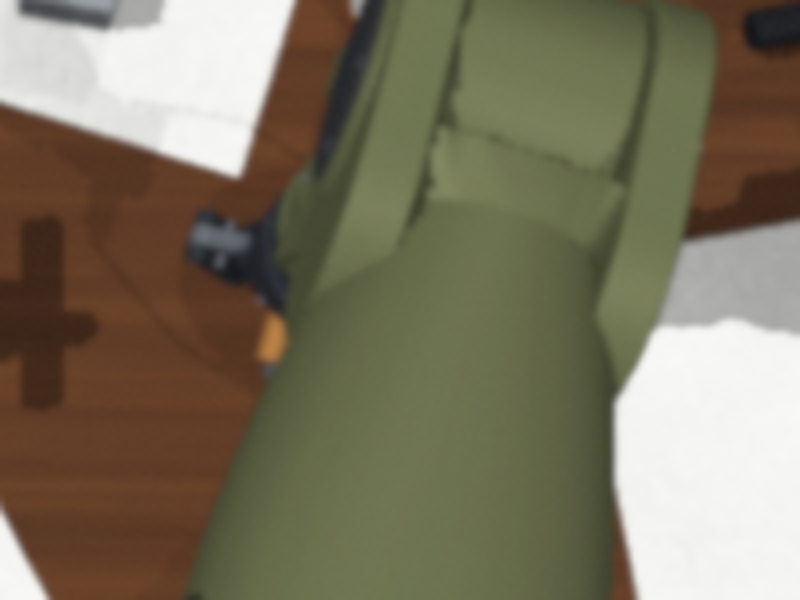

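The arm hides the pail. The orange roller still shows at the fingers, near crop (272,340).

>>> {"name": "carry_out", "arguments": {"rows": [[0,-10,0,-13,0,0,0],[0,-18,0,-28,0,0,0],[0,-24,0,-44,0,0,0],[0,-28,0,-60,0,0,0],[0,-29,0,-76,0,0,0],[0,-29,0,-76,0,0,0]]}}

```text
time: 4.97
tcp_pos: [0.5101, -0.2367, 0.2039]
eef_rot: [-0.426, 0.565, 0.425, 0.564]
force: [1.5, -0.4, 1.5]
grip_width: 0.192
```

>>> {"name": "carry_out", "arguments": {"rows": [[0,-10,0,0,0,0,0],[0,-20,0,0,0,0,0],[0,-30,0,0,0,0,0],[0,-40,0,0,0,0,0],[0,-40,0,0,0,0,0],[0,-40,0,0,0,0,0],[0,-40,0,0,0,0,0]]}}

```text
time: 5.55
tcp_pos: [0.5103, -0.2337, 0.2431]
eef_rot: [-0.427, 0.564, 0.427, 0.564]
force: [0.4, 0.1, -5.0]
grip_width: 0.192
```

```bash
python3 - <<'E'
from h import *
p,r,o=tcp(); print(p,o["force"],o["wrist_torque"],o["grip_width"])
im=get_image("scene"); crop(im,"s2",140,150,440,375,2.6)
a=np.radians(-1.0) 
x=np.array([0,0,-1.]); z=np.array([-np.sin(a),np.cos(a),0]); Rt=R.from_matrix(np.c_[x,np.cross(z,x),z])
to([.511,-.05,p[2]],Rt)
E
```

```text
[ 0.51029782 -0.23369728  0.24314585] [ 0.42741318  0.10541608 -5.00498237] [0.03188954 0.05760095 0.00812473] 0.19210987205268995
shift [ -0.3  48.9 177. ] turn [-14.8   0.   -0.1]
```

View pics/s2.png

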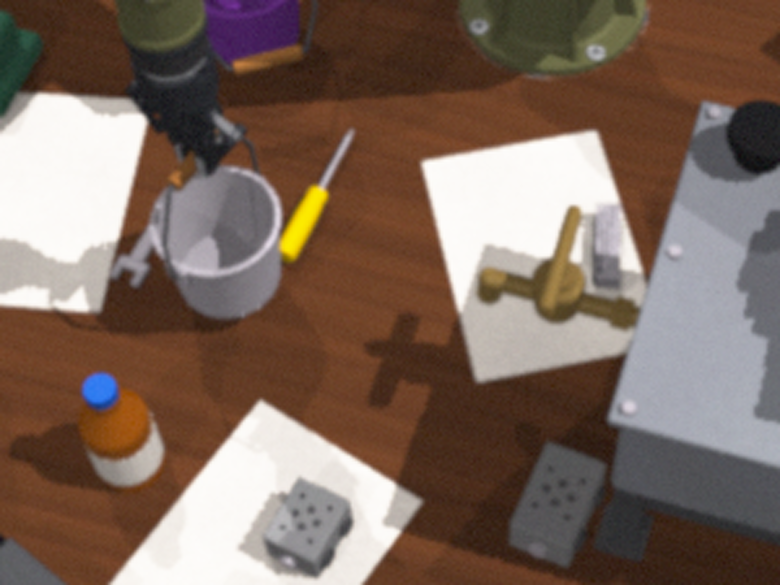

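The pail hangs level from its upright bail at crop (220,240), and the path to the cock at (560,285) is clear. I move it gently.

>>> {"name": "carry_out", "arguments": {"rows": [[0,0,2,8,-1,0,0],[0,0,7,24,-2,0,0],[0,0,13,46,-4,0,0],[0,0,20,70,-6,0,0],[0,0,27,96,-8,0,0],[0,0,34,122,-10,0,0],[0,0,40,146,-12,0,0],[0,0,45,163,-13,0,0],[0,0,48,173,-14,0,0],[0,0,49,177,-14.8,0,0]]}}

```text
time: 6.43
tcp_pos: [0.5108, -0.0484, 0.243]
eef_rot: [-0.496, 0.503, 0.497, 0.503]
force: [-0.8, 2.4, -5.0]
grip_width: 0.187
```

>>> {"name": "carry_out", "arguments": {"rows": [[0,4,0,0,0,0,0],[0,10,0,0,0,0,0],[0,16,0,0,0,0,0],[0,21,0,0,0,0,0],[0,22,0,0,0,0,0],[0,22,0,0,0,0,0],[0,22,0,0,0,0,0],[0,22,0,0,0,0,0]]}}

```text
time: 7.1
tcp_pos: [0.5115, -0.0506, 0.2215]
eef_rot: [-0.495, 0.504, 0.495, 0.505]
force: [0.4, -0.7, -5.8]
grip_width: 0.194
```

```bash
python3 - <<'E'
from h import *
p,r,o=tcp(); print(p,o["force"],o["grip_width"],o["joint_pos"])
im=get_image("wrist"); crop(im,"w2",0,0,640,480,1.2)
print((proj(im,[[.511,.0644,.184],[.5136,.134,.251],[p[0],p[1],.13]])*1.2).round(1))
to([.511,.050,p[2]])
E
```

```text
[ 0.51151354 -0.05057769  0.2214644 ] [ 0.35055887 -0.65071352 -5.82137077] 0.19414627447085492 [-9.87330054e-02  1.56433974e-01 -2.70407476e-01  1.14366020e+00
  2.71638241e-04 -8.05839452e-02]
[[623.2 328.1]
 [918.9 409.4]
 [385.  295.8]]
shift [  0.2   2.4 100.3] turn [0. 0. 0.]
```

View pics/w2.png

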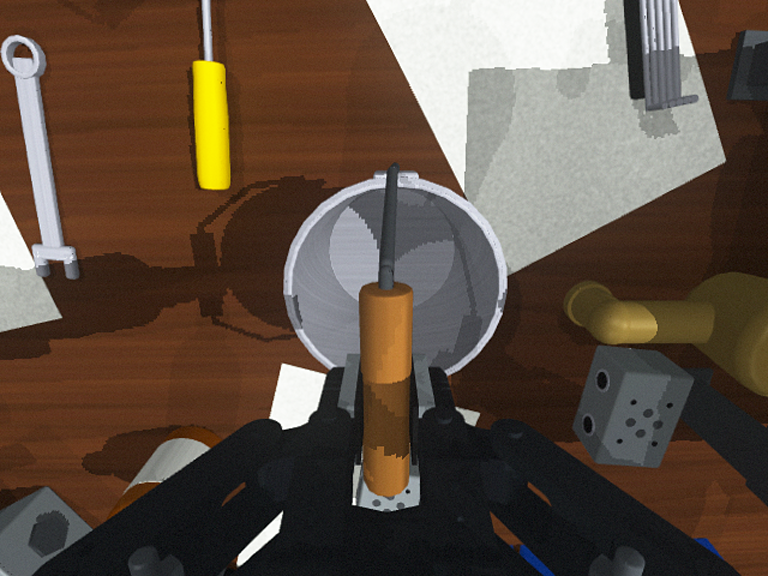

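The pail hangs level with its rim centre at about (396,280), and the spout elbow is at (610,325), within a few millimetres of my estimate. The route under the spout is clear.

>>> {"name": "carry_out", "arguments": {"rows": [[0,0,0,5,0,0,0],[0,0,-1,16,0,0,0],[0,0,-2,30,0,0,0],[0,0,-3,46,0,0,0],[0,0,-4,62,0,0,0],[0,0,-4,76,0,0,0],[0,0,-4,86,0,0,0],[0,0,-4,92,0,0,0],[0,0,-4,94,0,0,0],[0,0,-4,94,0,0,0]]}}

```text
time: 7.98
tcp_pos: [0.5169, 0.0442, 0.2213]
eef_rot: [-0.496, 0.504, 0.496, 0.504]
force: [0.6, -0.4, -12.8]
grip_width: 0.191
```

>>> {"name": "carry_out", "arguments": {"rows": [[0,0,0,0,0,0,0],[0,0,0,0,0,0,0],[0,4,0,0,0,0,0],[0,8,0,0,0,0,0],[0,12,0,0,0,0,0],[0,15,0,0,0,0,0],[0,17,0,0,0,0,0],[0,17,0,0,0,0,0]]}}

```text
time: 8.65
tcp_pos: [0.5167, 0.0433, 0.2037]
eef_rot: [-0.495, 0.505, 0.496, 0.504]
force: [-0.3, -1.2, -3.9]
grip_width: 0.186
```

```bash
python3 - <<'E'
from h import *
p,r,o=tcp(); print(p,o["force"],o["grip_width"])
im=get_image("scene"); crop(im,"s3",240,180,440,330,4)
print(((proj(im,[[.511,.062,.143],[.511,.048,.11]])-[240,180])*4).round(1))
E
```

```text
[0.51667504 0.04330433 0.20371502] [-0.3130602  -1.21843245 -3.86350085] 0.1855277283581036
[[347.6 325.5]
 [327.2 346.1]]
```

View pics/s3.png

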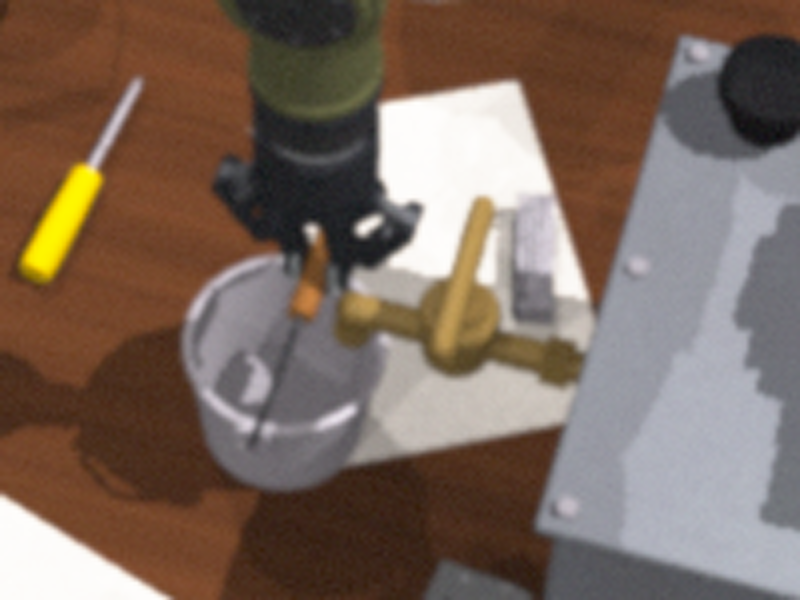

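```bash
python3 - <<'E'
from h import *
im=get_image("scene")
t=np.linspace(0,2*np.pi,361)
for c in ([.511,.048],[.511,.03],[.511,.02]):
    q=(proj(im,np.c_[c[0]+.0685*np.cos(t),c[1]+.0685*np.sin(t),0*t+.109])-[240,180])*4
    print(c,"L",q[:,0].min().round(),"R",q[:,0].max().round(),"T",q[:,1].min().round(),"B",q[:,1].max().round())
print(((proj(im,[[.517,.043,.223],[.5136,.134,.251],[.511,.062,.184],[.511,.062,.143]])-[240,180])*4).round(1))
for uv,z in (((465,280),.251),((360,305),.184)): print(plane(im,(240+uv[0]/4,180+uv[1]/4),z))
E
```

```text
[0.511, 0.048] L 224.0 R 430.0 T 260.0 B 437.0
[0.511, 0.03] L 199.0 R 404.0 T 254.0 B 431.0
[0.511, 0.02] L 185.0 R 390.0 T 251.0 B 427.0
[[316.1 260.3]
 [460.  266.1]
 [347.7 292.5]
 [347.6 325.5]]
[0.52248004 0.1394975  0.251     ]
[0.51785678 0.0721124  0.184     ]
```

>>> {"name": "carry_out", "arguments": {"rows": [[0,-3,0,0,0,0,0],[0,-6,0,0,0,0,0],[0,-9,0,0,0,0,0],[0,-10,0,0,0,0,0],[0,-10,0,0,0,0,0],[0,-10,0,0,0,0,0]]}}

```text
time: 9.25
tcp_pos: [0.5171, 0.0435, 0.2145]
eef_rot: [-0.496, 0.504, 0.495, 0.504]
force: [-0.3, 0.3, -5.0]
grip_width: 0.194
```

```bash
python3 - <<'E'
from h import *
p,r,o=tcp(); print(p,o["force"],o["wrist_torque"],o["grip_width"])
a=get_image("wrist")["frame"]; s=get_image("scene")["frame"][200:310,270:380]
b=cv2.resize(s,(550,550),interpolation=cv2.INTER_CUBIC)
w=cv2.resize(a[100:430,180:640],None,fx=.54,fy=.54)
out=np.zeros((550,800,3),np.uint8); out[:,:550]=b; out[:w.shape[0],550:550+w.shape[1]]=w[:, :250]
cv2.imwrite("pics/m4.png",out[:,:,::-1])
E
```

```text
[0.51712116 0.0435396  0.21447868] [-0.26197088  0.27158933 -5.02649588] [-0.04172438 -0.00595326  0.01056279] 0.1937743526123938
```

View pics/m4.png

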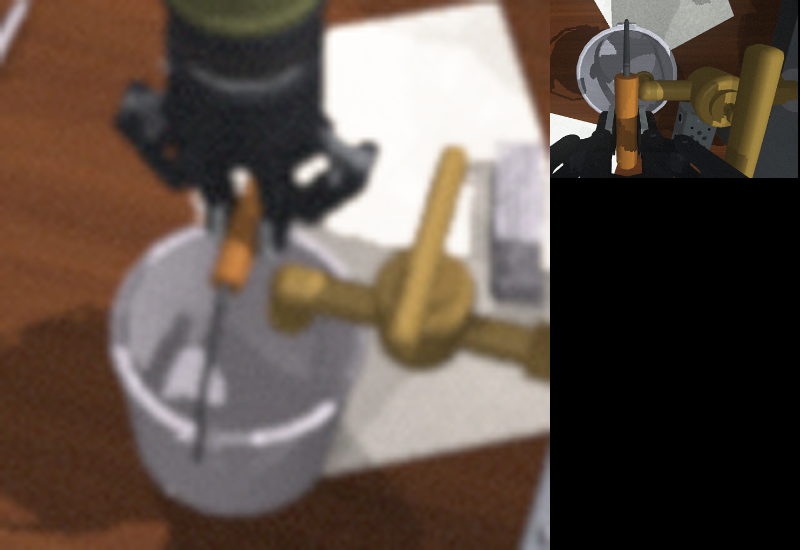

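The pail now hangs free and level with the spout inside its mouth: rim in the left part x 110–365, spout at (295,300). It had been swinging when it was lowered. I nudge it farther in slowly, let it settle and set it down.

>>> {"name": "carry_out", "arguments": {"rows": [[0,0,0,2,0,0,0],[0,0,0,4,0,0,0],[0,0,0,6,0,0,0],[0,0,0,8,0,0,0],[0,0,0,10,0,0,0],[0,0,0,12,0,0,0],[0,0,0,13,0,0,0],[0,0,0,13,0,0,0],[0,0,0,13,0,0,0],[0,0,0,13,0,0,0]]}}

```text
time: 10.18
tcp_pos: [0.5172, 0.0564, 0.2143]
eef_rot: [-0.496, 0.504, 0.495, 0.504]
force: [0.5, 0.5, -5.5]
grip_width: 0.192
```

>>> {"name": "carry_out", "arguments": {"rows": [[0,0,0,0,0,0,0],[0,0,0,0,0,0,0],[0,0,0,0,0,0,0],[0,0,0,0,0,0,0],[0,2,0,0,0,0,0],[0,4,0,0,0,0,0],[0,6,0,0,0,0,0],[0,8,0,0,0,0,0],[0,10,0,0,0,0,0],[0,10,0,0,0,0,0]]}}

```text
time: 11.02
tcp_pos: [0.517, 0.0566, 0.2038]
eef_rot: [-0.495, 0.504, 0.496, 0.504]
force: [0.1, 1.0, -3.8]
grip_width: 0.186
```

>>> {"name": "carry_out", "arguments": {"rows": [[0,1,0,0,0,0,0],[0,2,0,0,0,0,0],[0,2,0,0,0,0,0]]}}

```text
time: 11.27
tcp_pos: [0.5177, 0.0564, 0.2033]
eef_rot: [-0.496, 0.504, 0.495, 0.505]
force: [-1.8, -0.0, 1.6]
grip_width: 0.19
```

```bash
python3 - <<'E'
from h import *
p,r,o=tcp(); print(p,o["force"],o["wrist_torque"],o["grip_width"])
im=get_image("wrist"); crop(im,"w5",0,0,640,480,1.25)
print((proj(im,[[.512,.067,.143],[p[0],p[1],.11]])*1.25).round(1))
t=np.linspace(0,2*np.pi,361)
for cy in (.04,.056):
    q=proj(im,np.c_[.513+.0685*np.cos(t),cy+.0685*np.sin(t),0*t+.109])*1.25
    print(cy,q.min(0).round(),q.max(0).round())
E
```

```text
[0.51768857 0.05638474 0.20329654] [-1.76409776 -0.01139233  1.64145101] [-0.05263624  0.37369325 -0.01681097] 0.18995451566431976
[[421.7 317.9]
 [401.1 307. ]]
0.04 [255. 177.] [491. 402.]
0.056 [282. 176.] [518. 401.]
```

View pics/w5.png

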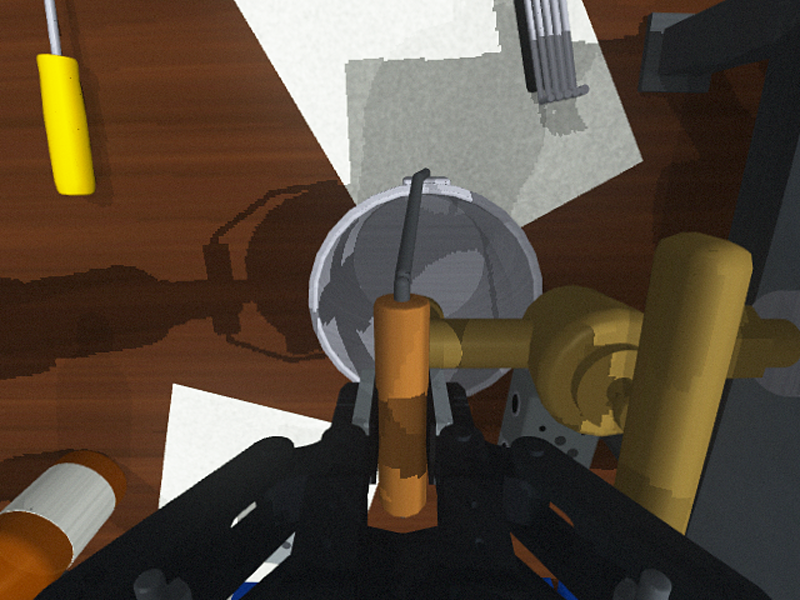

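The pail stands under the cock: rim x 310–542, spout mouth at about (432,305) inside it, bail leaning slightly to the -y side. I fold the bail down on that side.

>>> {"name": "carry_out", "arguments": {"rows": [[0,3,0,-17,0,0,0],[0,9,0,-34,0,0,0],[0,16,0,-47,0,0,0],[0,24,0,-60,0,0,0],[0,34,0,-72,0,0,0],[0,45,0,-82,0,0,0],[0,58,0,-91,0,0,0],[0,71,0,-98,0,0,0],[0,81,0,-102,0,0,0],[0,81,0,-102,0,0,0]]}}

```text
time: 12.15
tcp_pos: [0.5143, -0.0465, 0.1189]
eef_rot: [-0.495, 0.506, 0.496, 0.504]
force: [0.4, -2.4, 0.1]
grip_width: 0.192
```

>>> {"name": "carry_out", "arguments": {"rows": [[0.4,0,0,0,0,0,0],[0.4,0,0,0,0,0,0],[0.4,0,0,0,0,0,0],[0.4,0,0,0,0,0,0],[0.4,-30,0,0,0,0,0],[0.4,-65,0,0,0,0,0],[0.4,-100,0,0,0,0,0],[0.4,-140,0,0,0,0,0],[0.4,-180,0,0,0,0,0]]}}

```text
time: 12.9
tcp_pos: [0.515, -0.0449, 0.3034]
eef_rot: [-0.496, 0.504, 0.496, 0.504]
force: [1.0, -0.7, 0.4]
grip_width: 0.404
```

```bash
python3 - <<'E'
from h import *
p,r,o=tcp(); print(p,o["force"],o["grip_width"],o["joint_pos"])
im=get_image("wrist"); crop(im,"w6",0,0,640,480,1.25)
print((proj(im,[[.512,.067,.184],[.5136,.136,.251],[.513,.071,.11]])*1.25).round(1))
t=np.linspace(0,2*np.pi,361)
for cy in (.05,.071):
    q=proj(im,np.c_[.513+.0685*np.cos(t),cy+.0685*np.sin(t),0*t+.109])*1.25
    print(cy,q.min(0).round(),q.max(0).round())
E
```

```text
[ 0.51498044 -0.04487885  0.30343484] [ 1.02353525 -0.66831127  0.41058724] 0.403788567308492 [-8.72288283e-02  1.36180286e-01 -1.08086343e-01  1.32623749e+00
  4.71363527e-04 -7.03013893e-02]
[[575.7 286.1]
 [761.8 325.5]
 [545.3 260.6]]
0.05 [434. 172.] [604. 339.]
0.071 [460. 172.] [630. 338.]
```

View pics/w6.png

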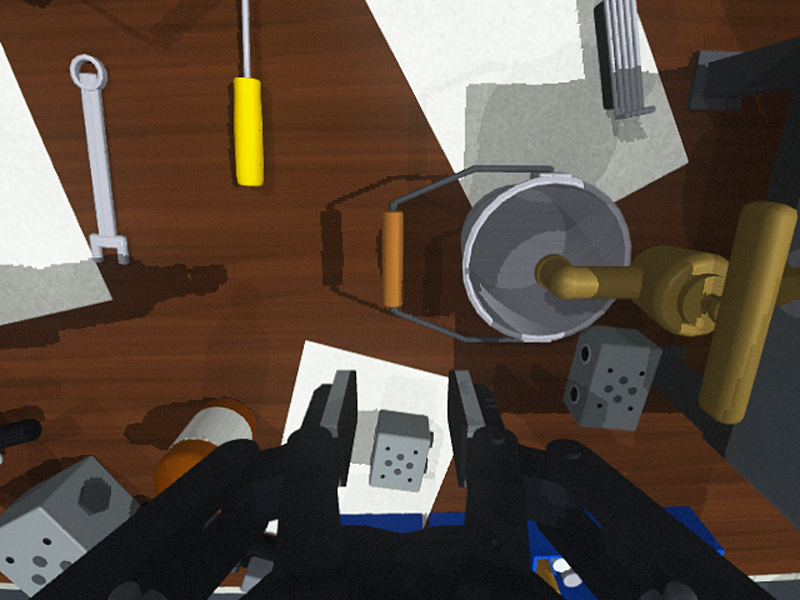

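```bash
python3 - <<'E'
from h import *
im=get_image("wrist")
c=lambda u,v,z:plane(im,(u/1.25,v/1.25),z)
a,b=c(772,206,.251),c(722,416,.251); print("bar",a,b,(a+b)/2,np.degrees(np.arctan2((a-b)[1],(a-b)[0])),np.linalg.norm(a-b))
print("spout mouth",c(553,270,.143),"elbow top",c(563,282,.184))
for s in (.130,.134,.137): print(s); to([.5145,s,.32])
E
```

```text
bar [0.45954688 0.1320837  0.251     ] [0.5763016  0.13511247 0.251     ] [0.51792424 0.13359808 0.251     ] -178.5140080212837 0.1167939957885376
spout mouth [0.51955606 0.0686296  0.143     ] elbow top [0.51641088 0.06131672 0.184     ]
0.13
shift [-11.3   7.2 175.1] turn [0. 0. 0.]
0.134
shift [-11.3   7.2 179.1] turn [0. 0. 0.]
0.137
shift [-11.3   7.3 182.1] turn [0. 0. 0.]
```

The pail stands with its rim centre at (547,260), the spout mouth inside at (553,270) and the bail folded away. The handle bar runs (772,206)–(722,416). Now to the handle.

>>> {"name": "carry_out", "arguments": {"rows": [[0.6,-11,0,20,0,0,0],[0.6,-11,2,60,-2,0,0],[0.6,-11,5.7,100,-2,0,0],[0.6,-11,5.7,140,-2,0,0],[0.6,-11,5.7,170,-2,0,0],[0.6,-11,5.7,180,-2,0,0],[0.6,-11,5.7,180,-2,0,0],[0.6,-11,5.7,180,-2,0,0]]}}

```text
time: 13.67
tcp_pos: [0.5127, 0.1348, 0.3122]
eef_rot: [0.505, -0.495, -0.505, -0.495]
force: [1.0, -0.4, -0.5]
grip_width: 0.6
```

```bash
python3 - <<'E'
from h import *
p,r,o=tcp(); print(p,o["force"],o["wrist_torque"],o["grip_width"])
im=get_image("wrist"); crop(im,"w7",0,0,640,480,1.25)
print((proj(im,[[.516,.135,.251],[.456,.134,.251],[p[0],p[1],p[2]-.03]])*1.25).round(1))
E
```

```text
[0.51271981 0.1347927  0.31224629] [ 1.01348813 -0.43833157 -0.54138375] [ 0.01020015 -0.00031988 -0.02877891] 0.5995132519827377
[[401.4 334. ]
 [401.4 216.2]
 [400.9 354.8]]
```

View pics/w7.png

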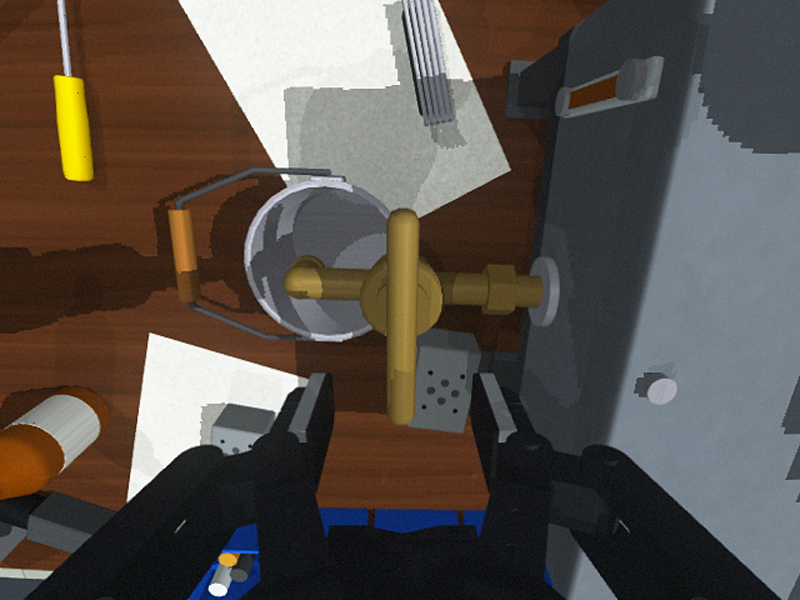

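The bar is upright in the picture at x=402, from 207 to 424, so it is aligned with the jaws and midway between them.

```bash
python3 - <<'E'
from h import *
im=get_image("wrist"); c=lambda u,v,z:plane(im,(u/1.25,v/1.25),z)
print(c(403,207,.245),c(401,425,.245), c(400,298,.213), c(300,283,.184))
print(tcp()[0], tcp()[2]["joint_pos"])
E
```

```text
[0.45246767 0.13401226 0.245     ] [0.57538537 0.13495071 0.245     ] [0.50916295 0.13325306 0.213     ] [0.50942919 0.06731074 0.184     ]
[0.51288999 0.13359081 0.31233188] [ 2.55085173e-01  1.60633122e-01 -5.94763321e-02  1.35083555e+00
 -4.48369382e-04  2.38740775e-01]
```

>>> {"name": "carry_out", "arguments": {"rows": [[0.6,20,-1,0,0,0,0],[0.6,45,-1,0,0,0,0],[0.6,70,-1,0,0,0,0],[0.6,82,-1,0,0,0,0],[0.6,88,-1,0,0,0,0],[0.6,88,-1,0,0,0,0],[0.6,88,-1,0,0,0,0]], "newtons": 30}}

```text
time: 14.35
tcp_pos: [0.5143, 0.1338, 0.2249]
eef_rot: [0.504, -0.496, -0.504, -0.496]
force: [-0.5, 0.5, 0.0]
grip_width: 0.602
```

>>> {"name": "carry_out", "arguments": {"rows": [[0.3,0,0,0,0,0,0],[0.2,0,0,0,0,0,0],[0.1,0,0,0,0,0,0],[0.0,0,0,0,0,0,0],[0.0,0,0,0,0,0,0],[0.0,0,0,0,0,0,0],[0.0,0,0,0,0,0,0]], "newtons": 30}}

```text
time: 14.93
tcp_pos: [0.5146, 0.1345, 0.2254]
eef_rot: [0.505, -0.495, -0.504, -0.496]
force: [-0.7, -1.4, 5.2]
grip_width: 0.184
```

```bash
cat > t.py <<'E'
from h import *
p,r,o=tcp(); z=r.apply([0,0,1]); print("t",round(o["time"],2),p.round(4),"yaw",np.degrees(np.arctan2(-z[0],z[1])).round(2),"F",np.round(o["force"],1),"T",np.round(o["wrist_torque"],3),"w",round(o["grip_width"],3))
E
python3 t.py
```

```text
t 14.93 [0.5146 0.1345 0.2254] yaw 0.98 F [-0.7 -1.4  5.2] T [-0.377  0.084 -0.103] w 0.184
```

>>> {"name": "carry_out", "arguments": {"rows": [[0,0,0,0,-1,0,0],[0,0,0,0,-2,0,0],[0,0,0,0,-2.5,0,0],[0,0,0,0,-2.5,0,0]]}}

```text
time: 15.27
tcp_pos: [0.5146, 0.1345, 0.2254]
eef_rot: [0.516, -0.484, -0.514, -0.485]
force: [-0.7, -1.8, 5.9]
grip_width: 0.18
```

```bash
python3 t.py
```

```text
t 15.27 [0.5146 0.1345 0.2254] yaw 3.5 F [-0.7 -1.8  5.9] T [-0.342  0.062 -0.076] w 0.18
```

>>> {"name": "carry_out", "arguments": {"rows": [[0,0,0,0,-1,0,0],[0,0,0,0,-2,0,0],[0,0,0,0,-2.5,0,0],[0,0,0,0,-2.5,0,0]]}}

```text
time: 15.6
tcp_pos: [0.5147, 0.1346, 0.2255]
eef_rot: [0.526, -0.473, -0.525, -0.474]
force: [-1.0, -2.2, 5.6]
grip_width: 0.177
```

```bash
python3 t.py
```

```text
t 15.6 [0.5147 0.1346 0.2255] yaw 6.0 F [-1.  -2.2  5.6] T [-0.351  0.084 -0.022] w 0.177
```

```bash
cat > bar.py <<'E'
from h import *
im=get_image("wrist"); h=cv2.cvtColor(im["frame"],cv2.COLOR_RGB2HSV)
m=cv2.inRange(h,(15,90,50),(30,255,255)); m=cv2.morphologyEx(m,cv2.MORPH_OPEN,np.ones((3,3)))
rows=[]
for v in range(60,330,15):
    runs=np.flatnonzero(np.diff(np.r_[0,m[v]>0,0])).reshape(-1,2); runs=[(a,b) for a,b in runs if b-a>8]
    print(v,[tuple(map(int,x)) for x in runs])
p,r,o=tcp()
def rel(d,z=.251):  # expected pixel of the bar's far half at angle d deg relative to gripper
    y=r.apply([0,1,0]); y=R.from_euler("z",d,degrees=True).apply(y*[1,1,0]); c=np.array([p[0],p[1],z])
    return proj(im,[c+y*.058,c+y*.035]).round(0).tolist()
for d in (-6,-3,0,3,6): print(d,rel(d))
E
python3 bar.py
```

```text
60 [(0, 16)]
75 [(0, 17)]
90 [(0, 18)]
105 [(0, 19)]
120 []
135 []
150 []
165 [(88, 100)]
180 [(83, 103)]
195 [(84, 98), (305, 340)]
210 [(301, 345)]
225 [(207, 233), (301, 344)]
240 [(194, 249), (292, 352)]
255 [(189, 360), (361, 370), (409, 448)]
270 [(201, 476)]
285 [(273, 478)]
300 [(276, 289), (303, 342), (355, 368), (406, 447)]
315 [(303, 341)]
-6 [[337.0, 204.0], [330.0, 265.0]]
-3 [[329.0, 203.0], [325.0, 264.0]]
0 [[320.0, 203.0], [320.0, 264.0]]
3 [[311.0, 203.0], [315.0, 264.0]]
6 [[302.0, 204.0], [310.0, 265.0]]
```

```bash
cat >> t.py <<'E'
print("eff",np.round(o["joint_efforts"],3))
E
python3 t.py
```

```text
t 15.65 [0.5146 0.1346 0.2254] yaw 5.99 F [-1.2 -2.6  5.7] T [-0.363  0.109 -0.079] w 0.184
eff [  0.888 -42.522  31.523  -0.39    0.493  -0.089]
```

>>> {"name": "carry_out", "arguments": {"rows": [[0,0,0,0,1,0,0],[0,0,0,0,2,0,0],[0,0,0,0,2.5,0,0],[0,0,0,0,2.5,0,0]]}}

```text
time: 15.98
tcp_pos: [0.5146, 0.1345, 0.2254]
eef_rot: [0.516, -0.484, -0.514, -0.485]
force: [-0.6, -1.4, 6.3]
grip_width: 0.181
```

```bash
python3 t.py; python3 bar.py | sed -n '11,13p;17,18p;21p'
```

```text
t 15.98 [0.5146 0.1345 0.2254] yaw 3.48 F [-0.6 -1.4  6.3] T [-0.409  0.042  0.075] w 0.181
eff [  0.838 -42.517  31.526  -0.395   0.542   0.167]
210 [(301, 344)]
225 [(301, 344)]
240 [(200, 228), (229, 238), (292, 347)]
300 [(276, 289), (302, 342), (355, 368), (430, 441)]
315 [(303, 341)]
0 [[320.0, 203.0], [320.0, 264.0]]
```

>>> {"name": "carry_out", "arguments": {"rows": [[0,0,0,0,-1,0,0],[0,0,0,0,-2,0,0],[0,0,0,0,-3,0,0],[0,0,0,0,-4,0,0],[0,0,0,0,-4,0,0]]}}

```text
time: 16.45
tcp_pos: [0.5146, 0.1346, 0.2254]
eef_rot: [0.532, -0.466, -0.531, -0.467]
force: [-0.5, -2.1, 6.3]
grip_width: 0.18
```

```bash
python3 t.py; python3 bar.py | sed -n '11,13p;17,18p;21p'
```

```text
t 16.45 [0.5146 0.1346 0.2254] yaw 7.52 F [-0.5 -2.1  6.3] T [-0.322  0.075 -0.196] w 0.18
eff [  0.942 -42.523  31.52   -0.39    0.47   -0.335]
210 [(301, 345)]
225 [(205, 236), (302, 344)]
240 [(192, 262), (292, 352)]
300 [(276, 289), (303, 342), (355, 368), (405, 472)]
315 [(303, 341)]
0 [[320.0, 203.0], [320.0, 264.0]]
```

>>> {"name": "carry_out", "arguments": {"rows": [[0,0,0,0,-1,0,0],[0,0,0,0,-2,0,0],[0,0,0,0,-2,0,0]]}}

```text
time: 16.75
tcp_pos: [0.5146, 0.1346, 0.2254]
eef_rot: [0.54, -0.456, -0.539, -0.457]
force: [-1.1, -1.9, 4.7]
grip_width: 0.182
```

```bash
python3 t.py
```

```text
t 16.75 [0.5146 0.1346 0.2254] yaw 9.5 F [-1.1 -1.9  4.7] T [-0.336  0.076 -0.241] w 0.182
eff [  0.936 -42.524  31.519  -0.388   0.439  -0.383]
```

>>> {"name": "carry_out", "arguments": {"rows": [[0,0,0,0,-1,0,0],[0,0,0,0,-2,0,0],[0,0,0,0,-2.5,0,0],[0,0,0,0,-2.5,0,0]]}}

```text
time: 17.08
tcp_pos: [0.5146, 0.1346, 0.2254]
eef_rot: [0.55, -0.445, -0.549, -0.446]
force: [-0.3, -1.7, 5.6]
grip_width: 0.181
```

```bash
python3 t.py
```

```text
t 17.08 [0.5146 0.1346 0.2254] yaw 11.99 F [-0.3 -1.7  5.6] T [-0.263  0.12  -0.244] w 0.181
eff [  0.9   -42.525  31.518  -0.385   0.409  -0.326]
```

>>> {"name": "carry_out", "arguments": {"rows": [[0,0,0,0,-1,0,0],[0,0,0,0,-2,0,0],[0,0,0,0,-2.5,0,0],[0,0,0,0,-2.5,0,0]]}}

```text
time: 17.42
tcp_pos: [0.5146, 0.1346, 0.2254]
eef_rot: [0.56, -0.433, -0.558, -0.433]
force: [0.1, -2.1, 6.2]
grip_width: 0.179
```

```bash
python3 t.py
```

```text
t 17.42 [0.5146 0.1346 0.2254] yaw 14.49 F [ 0.1 -2.1  6.2] T [-0.247  0.1   -0.224] w 0.179
eff [  0.853 -42.525  31.518  -0.385   0.381  -0.326]
```

>>> {"name": "carry_out", "arguments": {"rows": [[0,0,0,0,-1,0,0],[0,0,0,0,-2,0,0],[0,0,0,0,-2.5,0,0],[0,0,0,0,-2.5,0,0]]}}

```text
time: 17.75
tcp_pos: [0.5146, 0.1346, 0.2254]
eef_rot: [0.569, -0.42, -0.568, -0.421]
force: [-0.2, -2.0, 6.1]
grip_width: 0.181
```

```bash
python3 t.py
```

```text
t 17.75 [0.5146 0.1346 0.2254] yaw 16.96 F [-0.2 -2.   6.1] T [-0.27   0.171 -0.41 ] w 0.181
eff [  0.923 -42.518  31.517  -0.387   0.339  -0.491]
```

>>> {"name": "carry_out", "arguments": {"rows": [[0,0,0,0,-0.8,0,0],[0,0,0,0,-0.8,0,0],[0,0,0,0,1,0,0],[0,0,0,0,4,0,0],[0,0,0,0,6,0,0],[0,0,0,0,8,0,0],[0,0,0,0,10,0,0],[0,0,0,0,10,0,0]]}}

```text
time: 18.42
tcp_pos: [0.5146, 0.1346, 0.2254]
eef_rot: [0.53, -0.468, -0.529, -0.469]
force: [0.2, -2.3, 5.8]
grip_width: 0.18
```

```bash
python3 t.py
```

```text
t 18.42 [0.5146 0.1346 0.2254] yaw 6.91 F [ 0.2 -2.3  5.8] T [-0.336  0.102  0.03 ] w 0.18
eff [  0.805 -42.531  31.521  -0.385   0.499   0.343]
```

>>> {"name": "carry_out", "arguments": {"rows": [[0,0,0,0,1,0,0],[0,0,0,0,2,0,0],[0,0,0,0,2.5,0,0],[0,0,0,0,2.5,0,0]]}}

```text
time: 18.75
tcp_pos: [0.5146, 0.1346, 0.2254]
eef_rot: [0.52, -0.48, -0.519, -0.481]
force: [0.3, -1.6, 5.9]
grip_width: 0.176
```

```bash
python3 t.py
```

```text
t 18.75 [0.5146 0.1346 0.2254] yaw 4.48 F [ 0.3 -1.6  5.9] T [-0.364  0.068  0.075] w 0.176
eff [  0.832 -42.525  31.524  -0.39    0.532   0.161]
```

>>> {"name": "carry_out", "arguments": {"rows": [[0,0,0,0,1,0,0],[0,0,0,0,2,0,0],[0,0,0,0,3,0,0],[0,0,0,0,3,0,0]]}}

```text
time: 19.08
tcp_pos: [0.5146, 0.1345, 0.2254]
eef_rot: [0.507, -0.493, -0.506, -0.494]
force: [-0.3, -2.3, 4.8]
grip_width: 0.177
```

```bash
python3 t.py
```

```text
t 19.08 [0.5146 0.1345 0.2254] yaw 1.46 F [-0.3 -2.3  4.8] T [-0.433  0.084  0.046] w 0.177
eff [  0.891 -42.519  31.53   -0.399   0.567   0.222]
```

>>> {"name": "carry_out", "arguments": {"rows": [[0,0,0,0,1,0,0],[0,0,0,0,2,0,0],[0,0,0,0,2.5,0,0],[0,0,0,0,2.5,0,0]]}}

```text
time: 19.42
tcp_pos: [0.5146, 0.1345, 0.2254]
eef_rot: [-0.496, 0.504, 0.495, 0.505]
force: [-1.0, -2.2, 6.5]
grip_width: 0.179
```

```bash
python3 t.py
```

```text
t 19.42 [0.5146 0.1345 0.2254] yaw -1.02 F [-1.  -2.2  6.5] T [-0.408  0.071  0.159] w 0.179
eff [  0.914 -42.508  31.535  -0.408   0.598   0.199]
```

```bash
cat > t.py <<'E'
from h import *
T=[];E=[]
for i in range(4):
    p,r,o=tcp(); T.append(o["wrist_torque"][2]); E.append(o["joint_efforts"][5])
    if i<3: get_image("top")
z=r.apply([0,0,1]); print("t",round(o["time"],2),"yaw",np.degrees(np.arctan2(-z[0],z[1])).round(2),"F",np.round(o["force"],1),"Tz",np.mean(T).round(3),np.std(T).round(3),"eff",np.mean(E).round(3),np.std(E).round(3),"w",round(o["grip_width"],3))
E
python3 t.py
```

```text
t 19.57 yaw -1.0 F [-0.5 -2.1  6. ] Tz 0.122 0.024 eff 0.136 0.038 w 0.184
```

>>> {"name": "carry_out", "arguments": {"rows": [[0,0,0,0,1,0,0],[0,0,0,0,2,0,0],[0,0,0,0,2,0,0]]}}

```text
time: 19.82
tcp_pos: [0.5146, 0.1345, 0.2254]
eef_rot: [-0.487, 0.513, 0.486, 0.513]
force: [-0.2, -2.1, 6.5]
grip_width: 0.179
```

```bash
python3 t.py
```

```text
t 19.97 yaw -2.98 F [-0.6 -2.5  6.4] Tz 0.256 0.024 eff 0.304 0.067 w 0.185
```

>>> {"name": "carry_out", "arguments": {"rows": [[0,0,0,0,1,0,0],[0,0,0,0,1.5,0,0],[0,0,0,0,1.5,0,0]]}}

```text
time: 20.22
tcp_pos: [0.5146, 0.1344, 0.2254]
eef_rot: [-0.481, 0.519, 0.479, 0.52]
force: [1.0, -1.9, 5.3]
grip_width: 0.182
```

```bash
python3 t.py
```

```text
t 20.37 yaw -4.48 F [-0.3 -2.2  4.5] Tz 0.271 0.05 eff 0.309 0.037 w 0.18
```

>>> {"name": "carry_out", "arguments": {"rows": [[0,0,0,0,1,0,0],[0,0,0,0,2,0,0],[0,0,0,0,2.5,0,0],[0,0,0,0,2.5,0,0]]}}

```text
time: 20.7
tcp_pos: [0.5146, 0.1344, 0.2254]
eef_rot: [-0.469, 0.529, 0.468, 0.53]
force: [-0.9, -2.6, 5.4]
grip_width: 0.184
```

```bash
python3 t.py
```

```text
t 20.85 yaw -6.98 F [-1.1 -1.8  5.7] Tz 0.28 0.009 eff 0.299 0.036 w 0.18
```

>>> {"name": "carry_out", "arguments": {"rows": [[0,0,0,0,1,0,0],[0,0,0,0,2,0,0],[0,0,0,0,2.5,0,0],[0,0,0,0,2.5,0,0]]}}

```text
time: 21.18
tcp_pos: [0.5146, 0.1344, 0.2254]
eef_rot: [-0.458, 0.539, 0.456, 0.54]
force: [0.3, -3.1, 5.8]
grip_width: 0.182
```

```bash
python3 t.py
```

```text
t 21.33 yaw -9.48 F [-0.6 -3.1  6.5] Tz 0.266 0.019 eff 0.298 0.036 w 0.182
```

>>> {"name": "carry_out", "arguments": {"rows": [[0,0,0,0,1,0,0],[0,0,0,0,2,0,0],[0,0,0,0,2.5,0,0],[0,0,0,0,2.5,0,0]]}}

```text
time: 21.67
tcp_pos: [0.5146, 0.1343, 0.2254]
eef_rot: [-0.446, 0.549, 0.444, 0.55]
force: [-0.4, -2.7, 6.0]
grip_width: 0.183
```

```bash
python3 t.py
```

```text
t 21.82 yaw -11.98 F [-0.6 -3.   6.3] Tz 0.236 0.01 eff 0.298 0.036 w 0.179
```

>>> {"name": "carry_out", "arguments": {"rows": [[0,0,0,0,1,0,0],[0,0,0,0,2,0,0],[0,0,0,0,2.5,0,0],[0,0,0,0,2.5,0,0]]}}

```text
time: 22.15
tcp_pos: [0.5146, 0.1343, 0.2254]
eef_rot: [-0.434, 0.559, 0.432, 0.56]
force: [-0.7, -3.3, 5.7]
grip_width: 0.181
```

```bash
python3 t.py
```

```text
t 22.3 yaw -14.48 F [-0.3 -2.5  7.3] Tz 0.281 0.015 eff 0.309 0.037 w 0.181
```

>>> {"name": "carry_out", "arguments": {"rows": [[0,0,0,0,1,0,0],[0,0,0,0,2,0,0],[0,0,0,0,3,0,0],[0,0,0,0,3,0,0]]}}

```text
time: 22.63
tcp_pos: [0.5146, 0.1343, 0.2254]
eef_rot: [-0.419, 0.57, 0.417, 0.571]
force: [0.2, -2.3, 5.7]
grip_width: 0.177
```

```bash
python3 t.py
```

```text
t 22.78 yaw -17.49 F [-0.6 -2.5  5.9] Tz 0.229 0.027 eff 0.284 0.065 w 0.18
```

>>> {"name": "carry_out", "arguments": {"rows": [[0,0,0,0,1.5,0,0],[0,0,0,0,2.7,0,0],[0,0,0,0,3.3,0,0],[0,0,0,0,3.3,0,0]]}}

```text
time: 23.12
tcp_pos: [0.5146, 0.1342, 0.2254]
eef_rot: [-0.402, 0.582, 0.401, 0.583]
force: [0.5, -3.1, 6.7]
grip_width: 0.182
```

```bash
python3 t.py
```

```text
t 23.27 yaw -20.79 F [-1.  -2.7  6.2] Tz 0.23 0.024 eff 0.255 0.054 w 0.181
```

>>> {"name": "carry_out", "arguments": {"rows": [[0,0,0,0,1.5,0,0],[0,0,0,0,2.7,0,0],[0,0,0,0,3.3,0,0],[0,0,0,0,3.3,0,0]]}}

```text
time: 23.6
tcp_pos: [0.5146, 0.1342, 0.2254]
eef_rot: [-0.385, 0.593, 0.384, 0.594]
force: [0.1, -2.9, 6.8]
grip_width: 0.18
```

```bash
python3 t.py
```

```text
t 23.75 yaw -24.1 F [-0.2 -3.2  6.2] Tz 0.137 0.013 eff 0.169 0.044 w 0.185
```

>>> {"name": "carry_out", "arguments": {"rows": [[0,0,0,0,1.5,0,0],[0,0,0,0,3,0,0],[0,0,0,0,3.8,0,0],[0,0,0,0,3.8,0,0]]}}

```text
time: 24.08
tcp_pos: [0.5145, 0.1342, 0.2254]
eef_rot: [-0.365, 0.605, 0.364, 0.606]
force: [-0.5, -3.2, 6.2]
grip_width: 0.182
```

```bash
python3 t.py; python3 bar.py | sed -n '10,18p;21p'
```

```text
t 24.23 yaw -27.86 F [-0.3 -4.6  6.3] Tz 0.434 0.017 eff 0.472 0.06 w 0.18
195 [(304, 339), (406, 470)]
210 [(300, 344), (399, 476)]
225 [(0, 21), (300, 343), (368, 456)]
240 [(0, 32), (293, 345), (348, 445)]
255 [(9, 43), (283, 390)]
270 [(20, 53), (274, 368)]
285 [(31, 62), (116, 125), (218, 371)]
300 [(114, 134), (212, 289), (302, 342), (355, 368)]
315 [(208, 257), (303, 341)]
0 [[320.0, 204.0], [320.0, 265.0]]
```

>>> {"name": "carry_out", "arguments": {"rows": [[0,0,0,0,0.8,0,0],[0,0,0,0,0.8,0,0],[0,0,0,0,-3,0,0],[0,0,0,0,-7,0,0],[0,0,0,0,-11,0,0],[0,0,0,0,-15,0,0],[0,0,0,0,-19,0,0],[0,0,0,0,-23,0,0],[0,0,0,0,-26,0,0],[0,0,0,0,-26,0,0]]}}

```text
time: 25.12
tcp_pos: [0.5146, 0.1345, 0.2254]
eef_rot: [-0.493, 0.507, 0.491, 0.508]
force: [-1.0, -1.7, 6.2]
grip_width: 0.181
```

```bash
python3 t.py
```

```text
t 25.27 yaw -1.92 F [-0.1 -2.2  6.1] Tz -0.109 0.027 eff -0.255 0.204 w 0.182
```

>>> {"name": "carry_out", "arguments": {"rows": [[0,0,0,0,-3,0,0],[0,0,0,0,-6,0,0],[0,0,0,0,-9,0,0],[0,0,0,0,-12,0,0],[0,0,0,0,-14,0,0],[0,0,0,0,-14,0,0]]}}

```text
time: 25.77
tcp_pos: [0.5146, 0.1346, 0.2254]
eef_rot: [0.551, -0.444, -0.55, -0.445]
force: [-0.9, -1.5, 5.5]
grip_width: 0.178
```

```bash
python3 t.py
```

```text
t 25.92 yaw 12.08 F [-0.  -1.4  6.4] Tz -0.109 0.03 eff -0.233 0.139 w 0.182
```

>>> {"name": "carry_out", "arguments": {"rows": [[0,0,0,0,-1.5,0,0],[0,0,0,0,-3,0,0],[0,0,0,0,-3.8,0,0],[0,0,0,0,-3.8,0,0]]}}

```text
time: 26.25
tcp_pos: [0.5146, 0.1347, 0.2254]
eef_rot: [0.565, -0.426, -0.564, -0.426]
force: [-0.5, -1.6, 6.2]
grip_width: 0.178
```

```bash
python3 t.py
```

```text
t 26.4 yaw 15.88 F [ 0.3 -1.2  6.6] Tz -0.178 0.026 eff -0.203 0.058 w 0.179
```

>>> {"name": "carry_out", "arguments": {"rows": [[0,0,0,0,-1.5,0,0],[0,0,0,0,-3,0,0],[0,0,0,0,-3.8,0,0],[0,0,0,0,-3.8,0,0]]}}

```text
time: 26.73
tcp_pos: [0.5146, 0.1347, 0.2254]
eef_rot: [0.579, -0.407, -0.578, -0.407]
force: [-0.1, -0.5, 7.0]
grip_width: 0.181
```

```bash
python3 t.py
```

```text
t 26.88 yaw 19.68 F [-0.5 -1.2  5.7] Tz -0.165 0.02 eff -0.206 0.058 w 0.174
```

>>> {"name": "carry_out", "arguments": {"rows": [[0,0,0,0,-1.5,0,0],[0,0,0,0,-3,0,0],[0,0,0,0,-4,0,0],[0,0,0,0,-4,0,0]]}}

```text
time: 27.22
tcp_pos: [0.5146, 0.1348, 0.2254]
eef_rot: [0.593, -0.386, -0.592, -0.387]
force: [-0.5, -1.3, 6.0]
grip_width: 0.18
```

```bash
python3 t.py
```

```text
t 27.37 yaw 23.68 F [-0.6 -0.4  5.3] Tz -0.154 0.013 eff -0.212 0.069 w 0.18
```

>>> {"name": "carry_out", "arguments": {"rows": [[0,0,0,0,-1.5,0,0],[0,0,0,0,-3,0,0],[0,0,0,0,-4,0,0],[0,0,0,0,-4,0,0]]}}

```text
time: 27.7
tcp_pos: [0.5145, 0.1348, 0.2254]
eef_rot: [0.606, -0.365, -0.605, -0.366]
force: [-0.4, -0.5, 5.6]
grip_width: 0.18
```

```bash
python3 t.py
```

```text
t 27.85 yaw 27.69 F [-0.3 -1.2  5.6] Tz -0.091 0.024 eff -0.181 0.069 w 0.18
```

>>> {"name": "carry_out", "arguments": {"rows": [[0,0,0,0,-1.5,0,0],[0,0,0,0,-3,0,0],[0,0,0,0,-4,0,0],[0,0,0,0,-4,0,0]]}}

```text
time: 28.18
tcp_pos: [0.5145, 0.1348, 0.2254]
eef_rot: [0.618, -0.344, -0.617, -0.345]
force: [-0.9, -0.3, 6.4]
grip_width: 0.181
```

```bash
python3 t.py
```

```text
t 28.33 yaw 31.68 F [-1.  -0.5  6.5] Tz -0.115 0.013 eff -0.179 0.07 w 0.185
```

>>> {"name": "carry_out", "arguments": {"rows": [[0,0,0,0,-1.5,0,0],[0,0,0,0,-3,0,0],[0,0,0,0,-4,0,0],[0,0,0,0,-4,0,0]]}}

```text
time: 28.67
tcp_pos: [0.5145, 0.1349, 0.2254]
eef_rot: [0.63, -0.322, -0.629, -0.323]
force: [-1.3, -0.3, 5.7]
grip_width: 0.183
```

```bash
python3 t.py
```

```text
t 28.82 yaw 35.67 F [-0.9 -0.4  5.5] Tz -0.186 0.046 eff -0.26 0.072 w 0.178
```

>>> {"name": "carry_out", "arguments": {"rows": [[0,0,0,0,-1.5,0,0],[0,0,0,0,-3,0,0],[0,0,0,0,-3.5,0,0],[0,0,0,0,-3.5,0,0]]}}

```text
time: 29.15
tcp_pos: [0.5144, 0.1349, 0.2254]
eef_rot: [0.639, -0.303, -0.638, -0.304]
force: [-1.4, 0.6, 6.1]
grip_width: 0.181
```

```bash
python3 t.py
```

```text
t 29.3 yaw 39.14 F [-0.6 -0.4  6.5] Tz -0.493 0.023 eff -0.525 0.042 w 0.183
```

>>> {"name": "carry_out", "arguments": {"rows": [[0,0,0,0,3,0,0],[0,0,0,0,8,0,0],[0,0,0,0,13,0,0],[0,0,0,0,18,0,0],[0,0,0,0,23,0,0],[0,0,0,0,28,0,0],[0,0,0,0,33,0,0],[0,0,0,0,38,0,0],[0,0,0,0,42,0,0],[0,0,0,0,42,0,0]]}}

```text
time: 30.13
tcp_pos: [0.5146, 0.1344, 0.2254]
eef_rot: [-0.488, 0.512, 0.486, 0.513]
force: [-0.0, -2.8, 6.3]
grip_width: 0.178
```

```bash
python3 t.py
```

```text
t 30.28 yaw -2.8 F [-0.3 -1.5  6.6] Tz 0.144 0.06 eff 0.35 0.28 w 0.18
```

>>> {"name": "carry_out", "arguments": {"rows": [[0,0,0,0,4,0,0],[0,0,0,0,8,0,0],[0,0,0,0,12,0,0],[0,0,0,0,16,0,0],[0,0,0,0,20,0,0],[0,0,0,0,20,0,0]]}}

```text
time: 30.78
tcp_pos: [0.5146, 0.1342, 0.2254]
eef_rot: [-0.391, 0.589, 0.39, 0.59]
force: [-1.2, -2.5, 6.1]
grip_width: 0.184
```

```bash
python3 t.py
```

```text
t 30.93 yaw -22.81 F [-1.3 -4.   6.7] Tz 0.077 0.014 eff 0.29 0.275 w 0.18
```

>>> {"name": "carry_out", "arguments": {"rows": [[0,0,0,0,1.5,0,0],[0,0,0,0,3,0,0],[0,0,0,0,4.2,0,0],[0,0,0,0,4.2,0,0]]}}

```text
time: 31.27
tcp_pos: [0.5145, 0.1342, 0.2254]
eef_rot: [-0.37, 0.603, 0.369, 0.603]
force: [-1.2, -2.5, 6.3]
grip_width: 0.18
```

```bash
python3 t.py
```

```text
t 31.42 yaw -27.0 F [-0.  -2.1  6.1] Tz 0.159 0.008 eff 0.232 0.081 w 0.181
```

>>> {"name": "carry_out", "arguments": {"rows": [[0,0,0,0,1.5,0,0],[0,0,0,0,3,0,0],[0,0,0,0,4,0,0],[0,0,0,0,4,0,0]]}}

```text
time: 31.75
tcp_pos: [0.5145, 0.1341, 0.2254]
eef_rot: [-0.349, 0.615, 0.347, 0.616]
force: [-0.9, -4.4, 5.9]
grip_width: 0.181
```

```bash
python3 t.py
```

```text
t 31.9 yaw -31.0 F [-0.7 -3.7  6.7] Tz 0.178 0.033 eff 0.23 0.069 w 0.181
```

>>> {"name": "carry_out", "arguments": {"rows": [[0,0,0,0,1.5,0,0],[0,0,0,0,3,0,0],[0,0,0,0,4,0,0],[0,0,0,0,4,0,0]]}}

```text
time: 32.23
tcp_pos: [0.5145, 0.1341, 0.2254]
eef_rot: [-0.327, 0.627, 0.326, 0.628]
force: [-0.9, -3.5, 5.9]
grip_width: 0.184
```

```bash
python3 t.py
```

```text
t 32.38 yaw -35.0 F [-0.6 -3.6  6.3] Tz 0.15 0.031 eff 0.223 0.069 w 0.186
```

>>> {"name": "carry_out", "arguments": {"rows": [[0,0,0,0,1.5,0,0],[0,0,0,0,3,0,0],[0,0,0,0,4.5,0,0],[0,0,0,0,4.5,0,0]]}}

```text
time: 32.72
tcp_pos: [0.5145, 0.1341, 0.2254]
eef_rot: [-0.302, 0.639, 0.301, 0.64]
force: [-1.8, -3.3, 6.5]
grip_width: 0.184
```

```bash
python3 t.py
```

```text
t 32.87 yaw -39.51 F [-2.1 -3.1  7.1] Tz 0.09 0.025 eff 0.176 0.102 w 0.182
```

>>> {"name": "carry_out", "arguments": {"rows": [[0,0,0,0,1.5,0,0],[0,0,0,0,3,0,0],[0,0,0,0,4.5,0,0],[0,0,0,0,4.5,0,0]]}}

```text
time: 33.2
tcp_pos: [0.5144, 0.134, 0.2254]
eef_rot: [-0.277, 0.651, 0.275, 0.651]
force: [-1.1, -4.2, 6.5]
grip_width: 0.183
```

```bash
python3 t.py
```

```text
t 33.35 yaw -44.02 F [-0.3 -3.5  6.8] Tz 0.004 0.028 eff 0.094 0.099 w 0.176
```

>>> {"name": "carry_out", "arguments": {"rows": [[0,0,0,0,1.5,0,0],[0,0,0,0,3,0,0],[0,0,0,0,4.5,0,0],[0,0,0,0,4.5,0,0]]}}

```text
time: 33.68
tcp_pos: [0.5144, 0.134, 0.2254]
eef_rot: [-0.251, 0.661, 0.249, 0.662]
force: [-0.5, -3.3, 6.8]
grip_width: 0.177
```

```bash
python3 t.py; python3 bar.py | sed -n '10,12p;17,18p;21p'
```

```text
t 33.83 yaw -48.52 F [-0.5 -3.6  6.1] Tz 0.013 0.024 eff 0.094 0.099 w 0.18
195 [(305, 340), (366, 432)]
210 [(301, 344), (351, 419)]
225 [(301, 390)]
300 [(265, 289), (302, 342), (355, 368)]
315 [(55, 68), (240, 272), (303, 341)]
0 [[321.0, 204.0], [321.0, 265.0]]
```

>>> {"name": "carry_out", "arguments": {"rows": [[0,0,0,0,3,0,0],[0,0,0,0,6,0,0],[0,0,0,0,9,0,0],[0,0,0,0,9,0,0]]}}

```text
time: 34.22
tcp_pos: [0.5143, 0.1339, 0.2254]
eef_rot: [-0.198, 0.679, 0.196, 0.68]
force: [-1.4, -3.4, 7.0]
grip_width: 0.185
```

```bash
python3 t.py
```

```text
t 34.37 yaw -57.53 F [-1.1 -3.   7.2] Tz -0.046 0.025 eff 0.137 0.198 w 0.179
```

>>> {"name": "carry_out", "arguments": {"rows": [[0,0,0,0,4,0,0],[0,0,0,0,8,0,0],[0,0,0,0,12,0,0],[0,0,0,0,16,0,0],[0,0,0,0,16,0,0]]}}

```text
time: 34.78
tcp_pos: [0.5142, 0.1339, 0.2254]
eef_rot: [-0.101, 0.7, 0.1, 0.7]
force: [-1.3, -3.3, 6.8]
grip_width: 0.18
```

```bash
python3 t.py
```

```text
t 34.93 yaw -73.53 F [-1.7 -4.4  8. ] Tz -0.031 0.024 eff 0.178 0.256 w 0.178
```

Free. I turn the last 17.5°, check the bar's angle, then release and lift away.

>>> {"name": "carry_out", "arguments": {"rows": [[0,0,0,0,4,0,0],[0,0,0,0,8,0,0],[0,0,0,0,12,0,0],[0,0,0,0,16,0,0],[0,0,0,0,17.5,0,0],[0,0,0,0,17.5,0,0],[0,0,0,0,17.5,0,0],[0,0,0,0,17.5,0,0]]}}

```text
time: 35.6
tcp_pos: [0.514, 0.1338, 0.2254]
eef_rot: [0.006, 0.707, -0.007, 0.707]
force: [-2.3, -4.8, 8.5]
grip_width: 0.181
```

```bash
python3 t.py; python3 bar.py | sed -n '10,18p;21p'
```

```text
t 35.75 yaw -91.03 F [-2.8 -3.4  7.7] Tz 0.011 0.016 eff -0.001 0.001 w 0.182
195 [(303, 341)]
210 [(301, 344)]
225 [(301, 344)]
240 [(293, 351)]
255 [(284, 360)]
270 [(275, 368)]
285 [(273, 371)]
300 [(276, 289), (302, 342), (355, 368)]
315 [(303, 341)]
0 [[322.0, 205.0], [322.0, 266.0]]
```

>>> {"name": "carry_out", "arguments": {"rows": [[0.4,0,0,0,0,0,0],[0.5,0,0,0,0,0,0],[0.5,0,0,0,0,0,0],[0.5,0,0,0,0,0,0],[0.5,-20,0,0,0,0,0],[0.5,-45,0,0,0,0,0],[0.5,-80,0,0,0,0,0],[0.5,-115,0,0,0,0,0],[0.5,-120,0,0,0,0,0],[0.5,-120,0,0,0,0,0]]}}

```text
time: 36.63
tcp_pos: [0.5154, 0.1351, 0.3469]
eef_rot: [0.007, 0.705, -0.006, 0.709]
force: [1.0, -0.1, -0.4]
grip_width: 0.502
```

```bash
python3 t.py; python3 bar.py | sed -n '1,18p'; python3 - <<'E'
from h import *
im=get_image("wrist"); crop(im,"w8",0,0,640,480,1.25)
print(proj(im,[[.514,.134,.251],[.514,.076,.251],[.514,.192,.251],[.514,.067,.184]]).round())
E
```

```text
t 36.78 yaw -91.01 F [-0.8 -0.5  0.3] Tz 0.024 0.023 eff -0.0 0.0 w 0.5
60 []
75 []
90 []
105 []
120 [(310, 336)]
135 [(303, 337)]
150 [(303, 344)]
165 [(311, 335)]
180 [(311, 335)]
195 [(311, 335)]
210 [(297, 349)]
225 [(292, 353)]
240 [(296, 350)]
255 [(312, 334)]
270 [(312, 334)]
285 [(312, 334)]
300 [(313, 333)]
315 [(317, 328)]
[[323. 248.]
 [325. 318.]
 [322. 167.]
 [324. 289.]]
```

```bash
python3 - <<'E'
from h import *
from workcell import order
t=np.linspace(0,2*np.pi,181); best=[]
D=[]
for n in ("scene","wrist"):
    im=get_image(n); g=cv2.cvtColor(im["frame"],cv2.COLOR_RGB2GRAY); D.append((im,np.minimum(cv2.distanceTransform(255-cv2.Canny(g,60,150),cv2.DIST_L2,3),6)))
for im,d in D:
  b=[]
  for x in np.arange(.48,.55,.002):
    for y in np.arange(.0,.11,.002):
        q=proj(im,np.c_[x+.0685*np.cos(t),y+.0685*np.sin(t),0*t+.109]).round().astype(int)
        k=(q[:,0]>=0)&(q[:,0]<640)&(q[:,1]>=0)&(q[:,1]<480); 
        if k.sum()>60: b.append((d[q[k,1],q[k,0]].mean(),x,y,k.sum()))
  print([np.round(v,3).tolist() for v in sorted(b)[:3]])
order.sign_off()
E
```

```text
[[0.585, 0.518, 0.072, 181.0], [0.601, 0.516, 0.072, 181.0], [0.642, 0.52, 0.072, 181.0]]
[[0.907, 0.516, 0.072, 181.0], [0.983, 0.516, 0.074, 181.0], [1.059, 0.514, 0.072, 181.0]]
the job is handed in; nothing more can be done
```

I finished the job and handed it in at about 37 s of the 72 s allowed; no verdict is reported.

**Pail:** I swung up the steel pail's bail, lifted it by the roller and stood it under the spout. I then folded the bail down on the side away from the cock. The first set-down was about 45–50 mm off because the pail was swinging. I lifted it again, let it settle and put it down properly.

**Cock:** I gripped the tee handle in the middle and worked it in small steps, watching the wrist torque. It came up hard at about +0.3, -0.45 and +0.65 rad and broke free on the third reversal. The highest torque I read was 0.49 N m. I turned it about 90° clockwise from shut, released it and lifted the gripper clear.

**Last checks:**
- **Pail position:** fits in the scene and wrist pictures agree, putting the rim centre at about (0.517, 0.072). That is roughly 10 mm from my estimate of the spout.
- **Handle:** it lies in line with the pipe within about 1° in the wrist picture.
- **Gripper:** the wrist force is near zero, so it touches nothing.

**Not settled:**
- Single torque readings scattered by about 0.05 N m, and the first few were inconsistent, so I averaged later ones.
- My position estimates for the cock differed by 5–8 mm between cameras.
- I could not view the final picture because the viewing limit was used up.
- I did not measure the other things on the bench again at the end. They looked undisturbed in the last wrist view, before I worked the cock.

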